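# Clamp the shifter stand, then hold the thumb lever at its third click

### The arm

A 6-joint arm with a two-finger parallel gripper is mounted at the origin on a cart in front of the work surface, level with it; the furniture and walls round the work are solid. World frame = base frame: x ahead of the robot, y to its left, z up, the work surface at z = 0. Lengths are in m, angles in rad, forces in N, time in s.
With the tool pointing down it reaches from about 0.35 to 0.775 m from the base axis. Payload 7.3 kg.
Tool frame: the origin (TCP) lies on the mounting face of the last link; the fingertips stand 178 mm ahead of it and the grasp point (between the pads) lies 159 mm ahead of it (robot.tcp_to_tips is the distance from the TCP to the fingertips, in m); z points along the fingers, y is the direction in which the jaws open and shut (so a half turn about z gives the same grasp; the last joint's range is limited). The gripper opens to 92 mm and grips with 3 to 60 N. Pads are 19 mm wide; open, the fingers measure 130 mm over their backs; the gripper's body (75 mm by 190 mm) begins 47 mm behind the grasp point.
Start: joints at [-1.431, 0.342, 1.524, -0, 1.275, -0.146], TCP at [0.148, -0.504, 0.405] pointing down, gripper open.
Joint ranges: [-2.53, 2.53], [-0.77, 2.02], [0.04, 2.7], [-1, 4.14], [0.28, 2.66], [-3.11, 3.11]. Speed limits (rad/s): [2.57, 2.57, 3.14, 3.14, 3.14, 3.14].

### API

Orientations are given as [roll, pitch, yaw] about the fixed x, y, z axes, in that order (R = Rz(yaw) Ry(pitch) Rx(roll)).
In Python, from cell import robot, viewer gives the robot as it stands.
- The arm moves only by the shell command python3 -m creep 'ROWS' [OPENING] [FORCE]. ROWS is JSON, a list that holds one entry, the list of rows, each a list of 6 numbers: the shift along the world's x, y, z in mm, then the turn, a rotation vector about the world's x, y, z in degrees. A call has 1 to 5 rows; each row shifts and turns the pose as measured when the row begins; what a row does not reach is not made up. A row lasts 1/12 s, in which the tool goes at most 41.7 mm and 7.16 degrees, less where a joint would pass 70% of its speed; a pose out of reach is approached as far as the arm can. A call with a gripper value outside its range is refused whole. OPENING is the closure, from -1 (fully open) to 1 (shut), set as the call begins (- or left out, the last holds). The fingers move at their own pace and stop on an object; FORCE is the grip in N (left out, the last holds). Time passes only in rows, so rows that do not move let the fingers close. It gives the time, the measured TCP pose, the force and the opening at its end, in the units of the state.
- robot.observe(): the state, without advancing time (a new reading comes with each control period).
- viewer.read_camera(name): name is "side" or "top" or "wrist"; returns the picture (420x560x3 uint8, blue, green, red); there is no depth.
- viewer.camera_model(name): a dict with "fx", "fy", "cx", "cy" (pixels), "pose" (4x4, takes a point from camera to world coordinates); the wrist camera has in their place "mount" (4x4, takes a point from camera to tool coordinates, whose origin is the TCP and whose axes are the flange's). Camera axes: x right, y up, looking along -z (the intrinsics and any distortion apply to the point x, -y, -z); pixel columns grow to the right and rows downward; lengths in m; the calibration is good to about 2 mm. A picture is of the moment at which its call begins: read the wrist's pose just before it. camera_model takes no time and is no camera call.
- robot.hand_in(): hands the job in, once; it reports no verdict.
The state is a dict: "time": time; "qpos": joint angles; "qvel": joint speeds; "joint_efforts": joint torques, N m; "tool_pos": TCP position; "tool_rot": TCP orientation; "contact_force": force on the tool from outside, world axes, zero at the start; "torque": the same for the moment, N m; "opening": finger opening in m.
Only numpy, scipy, OpenCV 4.12 (cv2) and the standard library are available. Lean on these libraries where they do the work, as an engineer would, in place of code of your own. Each camera call takes 0.05 s, during which the arm holds its last target. There are 200 camera calls.

### The job

Take the sprung clamp off its parking post and clip it onto the upright tab beside the gear shifter, square and well down over the tab, so that the test stand is secured to its bench bracket, and let go of it. Then push the shifter's thumb lever from its rest stop through exactly three clicks, never a fourth; it springs back if let go, so finish while your fingers are still holding the lever at the third click. Leave the clamp on the tab and the other things on the bench where they are.

Things in the scene. Friction and masses are not known exactly. Their poses are not given: they have to be found in the camera images.
- spring_clamp: Sprung hinged clamp like a big clothes peg, dark steel, black grips, 98 mm tall, 27 mm wide along its y, about 80 g. Origin on the hinge pin (along y), z up. Two splayed handles rise 59 mm above the pin, two jaws hang 40 mm below it, facing each other along x. Squeezing the handles together along x opens the jaws. It starts upright, biting the parking post, pin 12 mm above the post's top.
- clamp_grip (a point): Where to grip the clamp: between its handles, 40 mm above the pin. The handles here measure 48 mm over their outsides along the clamp's x at rest (58 mm at their tops), 27 mm squeezed to the stop (faces then nearly upright), which takes about 8 N: grip with 15 N or more.
- clamp_jaw (a joint): Opening of the clamp (rad): about 0 when biting an 8 mm plate, -0.1 shut on nothing, 0.52 squeezed fully open (jaw tips 29 mm apart, throat under the hinge 15 mm).
- parking_post: Fixed post on a small 70x90x10 mm foot: an upright steel plate 8 mm thick along its x, 34 mm wide along its y, top at 85 mm above the bench. Origin under its centre on the bench. The clamp is parked on it, with the clamp's x along the post's x within 0.05 rad.
- shifter_stand: Fixed grey stand: 110x200x10 mm base, two cheeks with a 22 mm handlebar stub along its y, 70 mm up. On the stub a black round shifter housing, 66 mm across, top at 105 mm, with steel pips marking rest stop and clicks 1 to 4. Origin on the bench under the lever's axis; x away from the robot at yaw 0, y along the bar towards the tab. Highest part: lever paddle, 141 mm.
- tab_top (a point): Middle of the top edge of the stand's upright tab (flange and bench bracket side by side): 8 mm thick along the stand's x, 34 mm wide along its y, top 85 mm above the bench, 112 mm from the lever axis along the stand's y. Axes as the stand's. Clipped well, the clamp's x lies along the stand's x (either way round) and its hinge pin is 12 to 18 mm above this point.
- lever_axis (a point): On the vertical axis of the thumb lever, at the top of the housing, 105 mm above the bench. Its axes are the stand's.
- thumb_lever (a joint): Lever angle (rad): 0 at the rest stop, growing anticlockwise seen from above, end stop 1.08. Clicks 1 to 4 are notches at 0.24, 0.48, 0.72, 0.96. Pushing at the paddle, leaving a notch takes 7 to 9 N, eases to about 3 N as the next notch comes, and stiffens again on reaching it. At 0 the lever points along the stand's -x turned 0.45 rad clockwise, towards the tab. Released, it springs back to 0.
- paddle_mid (a point): Middle of the upright black thumb paddle on the lever's end: 60 mm from the lever axis, 126 mm above the bench. The paddle is 20 mm along the lever, 11 mm thick across it and 34 mm tall (107 to 141 mm above the bench). Push or pinch it across its thickness.
- pedal: Bystander: loose black pedal, 63x107x24 mm, origin under its centre.
- chain_breaker: Bystander: loose chain tool, 50x95x29 mm, origin under its centre.
- tub: Bystander: loose grease tub with lid, 64 mm across, 51 mm tall, origin under its centre.
- caliper_arm: Bystander: loose rim brake caliper, 51x91x33 mm, origin under its centre.
Things that resemble listed ones, but are neither listed nor needed, are in the scene too. Leave any blue look-alike of the spring_clamp alone.

How it is judged:
By the outcome, as a careful person would: the job done as asked, in the order asked, and still so for the second after the job is handed in, while the arm keeps its last pose, push and grip.
It also fails if it takes over 72 s, if anything falls off the work surface, if the arm or the gripper's body presses on something with over 40 N, if the wrist force passes 120 N, or if a joint passes its speed limit or range.

## Working session

There is one attempt and no reset: what is moved stays moved. The work goes in short steps, Python scripts to look and compute and a shell command to move; the robot and the scene stay as the last step left them, time stands still between calls to the robot, and variables do not carry over. Pictures are saved under pics/ and viewed, about 8 in all and at most 12, crops included, and the job is handed in when it is done.

```bash
ls; mkdir -p pics
cat > h.py <<'E'
import numpy as np, cv2
from cell import robot, viewer
from scipy.spatial.transform import Rotation as R
def tool():
    s=robot.observe(); T=np.eye(4); T[:3,:3]=R.from_euler('xyz',s['tool_rot']).as_matrix(); T[:3,3]=s['tool_pos']; return T
def cam(n):
    m=viewer.camera_model(n); P=np.array(m['pose']) if 'pose' in m else tool()@np.array(m['mount']); return m,P
def ray(mp,u,v):
    m,P=mp
    K=np.array([[m['fx'],0,m['cx']],[0,m['fy'],m['cy']],[0,0,1.]])
    D=m.get('dist',m.get('distortion'))
    p=cv2.undistortPoints(np.array([[[u,v]]],float),K,None if D is None else np.array(D,float))[0,0]
    d=P[:3,:3]@np.array([p[0],-p[1],-1]); return P[:3,3],d/np.linalg.norm(d)
def onz(mp,u,v,z):
    o,d=ray(mp,u,v); return o+d*(z-o[2])/d[2]
def proj(mp,X):
    m,P=mp; c=np.linalg.inv(P)@np.append(X,1); return m['cx']+m['fx']*c[0]/-c[2], m['cy']-m['fy']*c[1]/-c[2]
def tri(r1,r2):
    (o1,d1),(o2,d2)=r1,r2
    A=np.c_[d1,-d2]; t=np.linalg.lstsq(A,o2-o1,rcond=None)[0]; a=o1+d1*t[0]; b=o2+d2*t[1]; return (a+b)/2,np.linalg.norm(a-b)
E
python3 - <<'E'
from h import *
print(robot.observe())
for n in ['top','side','wrist']:
    m=viewer.camera_model(n); print(n,m)
    cv2.imwrite(f'pics/{n}0.png',viewer.read_camera(n))
E
```

```text
pics
{'time': 0.0, 'qpos': array([-1.43099466e+00,  3.42714590e-01,  1.52502676e+00,  3.92509598e-06,
        1.27541368e+00, -1.46007544e-01]), 'qvel': array([ 1.98642877e-03, -1.76831750e-04,  6.86059223e-04, -5.15867590e-04,
        9.54057114e-05,  1.88584951e-03]), 'joint_efforts': array([-7.31832642e-04, -4.31250715e+01, -2.44217044e+01,  7.17785186e-02,
        5.59201394e-02, -8.23581058e-05]), 'tool_pos': array([ 0.14801342, -0.50355566,  0.40404558]), 'tool_rot': array([-3.14004745e+00, -2.31022088e-04,  2.85807886e-01]), 'contact_force': array([-0.13000608,  0.23360849,  0.1759448 ]), 'torque': array([-0.01825608,  0.01098918,  0.02664153]), 'opening': 0.09178192352174679}
top {'fx': 535.8457256390357, 'fy': 535.8457256390357, 'cx': 285.7267152721166, 'cy': 207.31432293850526, 'pose': array([[-0.02939921,  0.99511247, -0.0942701 ,  0.48227087],
       [-0.99950835, -0.02823832,  0.01362528,  0.27686539],
       [ 0.01089665,  0.09462433,  0.99545341,  1.11256396],
       [ 0.        ,  0.        ,  0.        ,  1.        ]])}
side {'fx': 471.17571072073844, 'fy': 471.17571072073844, 'cx': 276.47661952389126, 'cy': 211.167316190263, 'pose': array([[ 0.94622976,  0.1006608 , -0.3074356 ,  0.2775668 ],
       [-0.32324535,  0.33156269, -0.88632873, -0.70573554],
       [ 0.01271562,  0.93804775,  0.34627262,  0.48235224],
       [ 0.        ,  0.        ,  0.        ,  1.        ]])}
wrist {'fx': 338.41801229292605, 'fy': 338.41801229292605, 'cx': 280.2065996886545, 'cy': 209.11827936570745, 'mount': array([[ 5.42852379e-04,  9.53668818e-01,  3.00857926e-01,
         8.15808484e-02],
       [ 9.99999701e-01, -3.51825859e-04, -6.89118842e-04,
         6.32704433e-04],
       [-5.51341553e-04,  3.00858210e-01, -9.53668723e-01,
         2.01999139e-02],
       [ 0.00000000e+00,  0.00000000e+00,  0.00000000e+00,
         1.00000000e+00]])}
```

View pics/top0.png

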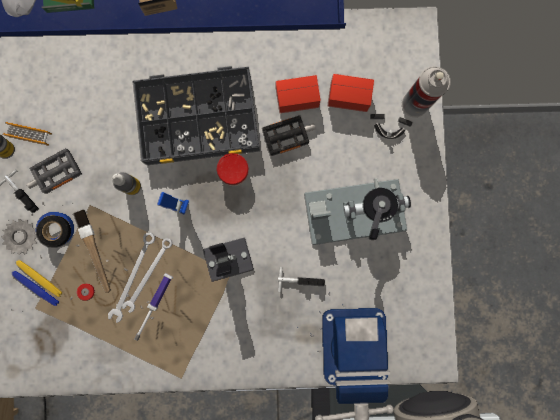

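View pics/side0.png

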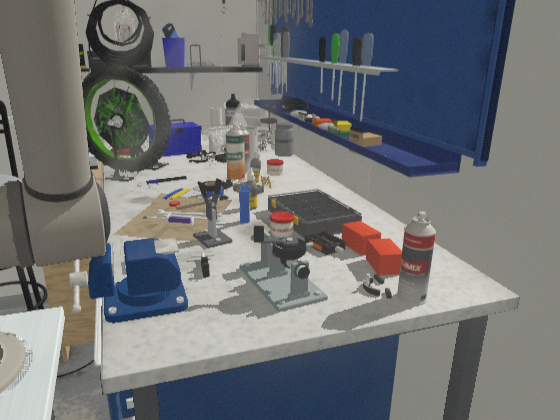

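The top view shows the dark clamp on its grey foot at about (222,260). The blue look-alike at (172,203) is to be left alone. The stand is at (355,212): housing (381,204), lever towards (375,237), tab near (318,208). Dark steel with black grips on a small grey foot fits the description, so I'll confirm it in an enlarged crop.

Run:
```python
from h import *
i=cv2.imread('pics/top0.png')[165:285,195:415]
i=cv2.resize(i,None,fx=3.6,fy=3.6,interpolation=cv2.INTER_CUBIC)
cv2.imwrite('pics/c1.png',i)
j=cv2.imread('pics/side0.png')[170:310,180:340]
cv2.imwrite('pics/c2.png',cv2.resize(j,None,fx=4.2,fy=4.2,interpolation=cv2.INTER_CUBIC))
```

```text
(no output)
```

View pics/c1.png

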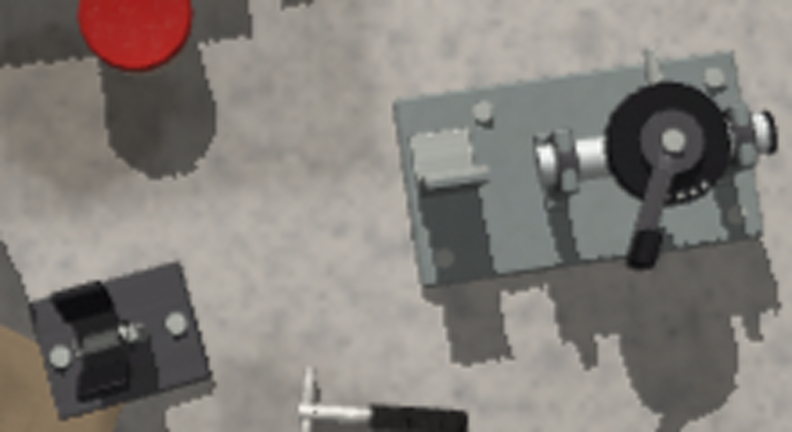

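View pics/c2.png

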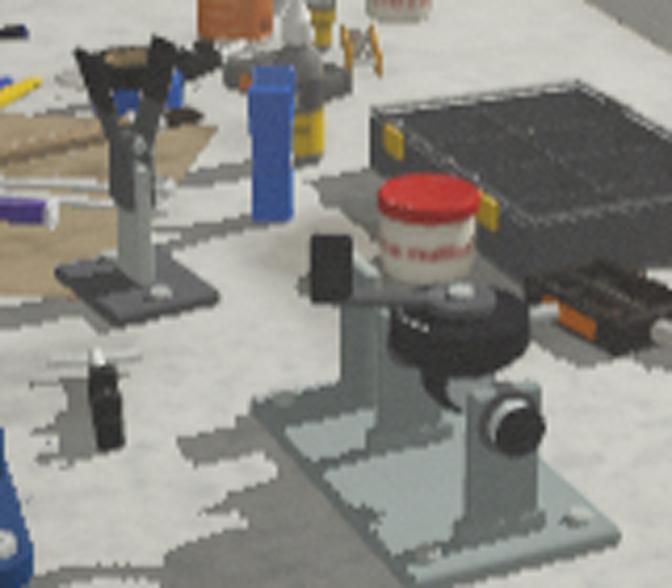

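The crop confirms the target. It is the dark clamp on the grey foot: the side crop shows it biting a steel post with splayed black handles. The blue block at side (244,205) and its top-view counterpart are decoys. In c1, the foot corners are (30,303), (180,262), (213,385), (62,420). The base corners are (393,102), (733,52), (763,240), (425,287). The lever cap is at (674,140), the tab top strip runs from (420,184) to (487,174), and the paddle is at about (645,248).

Run:
```python
from h import *
mp=cam('top')
f=lambda x,y,z: onz(mp,(x+.5)/3.6-.5+195,(y+.5)/3.6-.5+165,z)
F=[f(*p,.01) for p in [(30,303),(180,262),(213,385),(62,420)]]
B=[f(*p,.01) for p in [(393,102),(733,52),(763,240),(425,287)]]
for n,Q in (('foot',F),('base',B)):
    e=[Q[(k+1)%4]-Q[k] for k in range(4)]
    y1,y2=-e[0],e[2]; x1,x2=-e[1],e[3]
    print(n,np.mean(Q,0)[:2].round(4),'len',[round(np.linalg.norm(v)*1e3) for v in e],'yaw',[round(np.arctan2(-v[0],v[1]),3) for v in (y1,y2)],[round(np.arctan2(v[1],v[0]),3) for v in (x1,x2)])
print('handles',f(82,300,.15)[:2],f(104,378,.15)[:2])
L=f(674,140,.108);print('lever',L); print('tab',f(453,178,.085)); 
for t in (.13,.15): print('tabpred',t,L[:2]+.112*np.array([-np.sin(t),np.cos(t)]))
print('paddle',f(645,238,.141))
```

```text
foot [0.4824 0.3823] len [88, 72, 88, 69] yaw [np.float64(0.238), np.float64(0.197)] [np.float64(0.24), np.float64(0.251)]
base [0.5733 0.118 ] len [199, 110, 196, 108] yaw [np.float64(0.119), np.float64(0.109)] [np.float64(0.108), np.float64(0.138)]
handles [0.50385393 0.38801363] [0.46502067 0.3778078 ]
lever [0.57943344 0.08143918 0.108     ]
tab [0.5645975  0.19630728 0.085     ]
tabpred 0.13 [0.56491442 0.19249411]
tabpred 0.15 [0.56269637 0.19218154]
paddle [0.52697909 0.10482826 0.141     ]
```

```bash
python3 -m creep '[[[33,24,0,0,0,0],[33,24,0,0,0,0],[33,24,0,0,0,0],[33,24,0,0,0,0],[33,24,0,0,0,0]]]' -1 25
python3 -m creep '[[[33,24,0,0,0,5],[33,24,0,0,0,5],[33,24,0,0,0,5],[33,24,0,0,0,5],[20,30,0,0,0,5]]]'
python3 -m creep '[[[5,38,0,0,0,6],[0,38,0,0,0,6],[0,38,0,0,0,6],[0,38,0,0,0,6],[0,38,0,0,0,6]]]'
```

```text
time: 0.57
tool_pos: [0.3114, -0.3837, 0.4021]
tool_rot: [-3.139, 0.003, 0.271]
contact_force: [0.6, -1.1, 0.4]
opening: 0.092
time: 0.98
tool_pos: [0.4676, -0.2527, 0.4013]
tool_rot: [-3.139, 0.003, 0.723]
contact_force: [0.5, -0.3, -0.1]
opening: 0.0917
time: 1.4
tool_pos: [0.4761, -0.0545, 0.3987]
tool_rot: [-3.137, 0.002, 1.274]
contact_force: [1.1, 0.6, -0.4]
opening: 0.092
```

```bash
python3 -m creep '[[[0,40,0,0,0,6],[0,40,0,0,0,6],[0,40,0,0,0,6],[0,40,0,0,0,6],[0,40,0,0,0,6]]]'
python3 -m creep '[[[0,40,0,0,0,0],[0,40,0,0,0,0],[0,40,0,0,0,0],[0,40,0,0,0,0],[0,40,0,0,0,0]]]'
python3 -m creep '[[[8,35,0,0,0,0],[0,0,0,0,0,0]]]'
python3 - <<'E'
from h import *
s=robot.observe();print(s['tool_pos'],s['tool_rot'],s['qpos'])
mp=cam('wrist'); im=viewer.read_camera('wrist'); np.save('w1.npy',mp[1])
cv2.imwrite('pics/w1.png',im); print(proj(mp,[.484,.383,.15]),proj(mp,[.484,.383,.01]))
E
```

```text
time: 1.82
tool_pos: [0.4736, 0.154, 0.3981]
tool_rot: [-3.136, 0.002, 1.824]
contact_force: [0.3, 0.3, -0.3]
opening: 0.0917
time: 2.23
tool_pos: [0.4706, 0.3624, 0.3973]
tool_rot: [-3.135, 0.003, 1.831]
contact_force: [0.7, -0.4, -0.2]
opening: 0.0918
time: 2.4
tool_pos: [0.4766, 0.4055, 0.3956]
tool_rot: [-3.134, 0.0, 1.837]
contact_force: [-0.1, -2.1, -0.7]
opening: 0.0917
[0.47664981 0.40548756 0.39559459] [-3.13354615e+00  4.76012547e-04  1.83735471e+00] [0.58205049 0.53857083 1.234389   0.0020834  1.37643029 0.31508365]
(np.float64(284.6684993592321), np.float64(252.852367439477)) (np.float64(284.114909118213), np.float64(199.85697477815467))
```

View pics/w1.png

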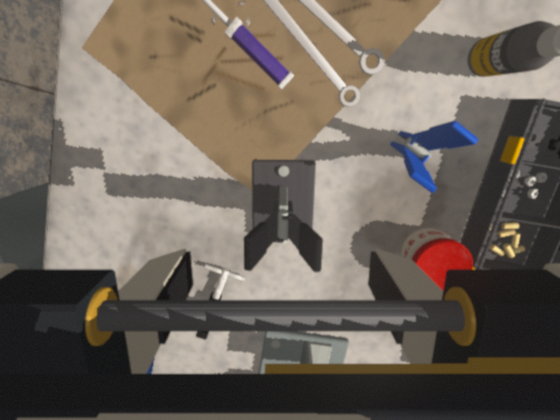

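The wrist view shows the clamp centred on its foot, with handle top ends at about (246,268) and (320,270). The foot edges are vertical in the image, so the yaw is nearly right. The blue clip is clear at (430,150).

Run:
```python
from h import *
mp=(viewer.camera_model('wrist'),np.load('w1.npy'))
i=cv2.imread('pics/w1.png')[150:285,210:360]
cv2.imwrite('pics/c3.png',cv2.resize(i,None,fx=4.4,fy=4.4,interpolation=cv2.INTER_CUBIC))
a,b=onz(mp,246,268,.156),onz(mp,320,270,.156); print(a,b,np.linalg.norm(a-b),(a+b)/2)
F=[onz(mp,*p,.01) for p in [(254,160),(314,160)]]; print(F, np.linalg.norm(F[0]-F[1]))
```

```text
[0.45959168 0.36673416 0.156     ] [0.51135921 0.37947496 0.156     ] 0.05331233320503225 [0.48547545 0.37310456 0.156     ]
[array([0.44055169, 0.41758459, 0.01      ]), array([0.50317713, 0.43481054, 0.01      ])] 0.0649513609663446
```

View pics/c3.png

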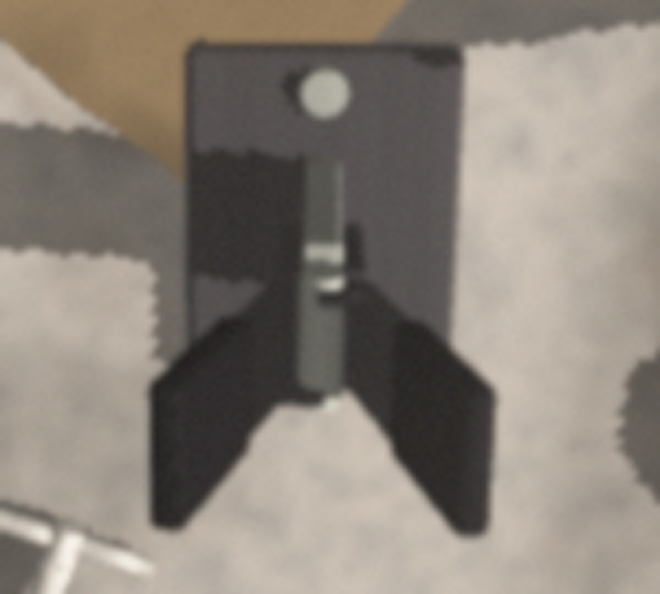

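The crop confirms it, with handle tops in full-image pixels at left (244.5,238)–(244.8,270) and right (322,238)–(321.4,271.6).

Run:
```python
from h import *
mp=(viewer.camera_model('wrist'),np.load('w1.npy'))
P=[onz(mp,*p,.156) for p in [(244.5,238.2),(244.8,269.8),(322,238.2),(321.4,271.6)]]
print(np.array(P).round(4)); c=np.mean(P,0); d=P[2]-P[0]+P[3]-P[1]; e=P[0]-P[1]+P[2]-P[3]
yaw=np.arctan2(d[1],d[0]); print(c,'yaw',yaw,'w',np.linalg.norm(d)/2,np.linalg.norm(e)/2, np.arctan2(-e[0],e[1]))
T=tool(); print('move',(c-T[:3,3])[:2]*1e3,'turn',np.degrees(yaw+np.pi/2-robot.observe()['tool_rot'][2]), T[:3,2])
```

```text
[[0.4532 0.389  0.156 ]
 [0.4591 0.3651 0.156 ]
 [0.5053 0.4034 0.156 ]
 [0.5127 0.3785 0.156 ]]
[0.4825761  0.38400296 0.156     ] yaw 0.257721710847345 w 0.05471121694588282 0.025278838981997794 0.26645808422568423
move [  6.21967819 -19.52664608] turn -0.5002707066100613 [-0.00868937 -0.00454195 -0.99995193]
```

```bash
python3 -m creep '[[[6,-19,0,0.3,-0.5,-0.5],[0,0,-20,0,0,0],[0,0,-25,0,0,0],[0,0,-25,0,0,0],[0,0,0,0,0,0]]]'
python3 -c "
from h import *
T=tool();print(T[:3,3],T[:3,2],T[:3,3]+.159*T[:3,2])"
```

```text
time: 2.87
tool_pos: [0.482, 0.3815, 0.3233]
tool_rot: [3.141, 0.001, 1.829]
contact_force: [-0.3, 0.4, -1.0]
opening: 0.0917
[0.48196711 0.38146318 0.32334923] [ 1.06313313e-03 -7.10098817e-04 -9.99999183e-01] [0.48213614 0.38135027 0.16434936]
```

```bash
python3 -m creep '[[[0,3,-14,0,0,0],[0,0,-14,0,0,0],[0,0,0,0,0,0],[0,0,0,0,0,0]]]'
python3 -m creep '[[[0,0,0,0,0,0],[0,0,0,0,0,0],[0,0,0,0,0,0],[0,0,0,0,0,0],[0,0,0,0,0,0]]]' 1 25
python3 -m creep '[[[0,0,0,0,0,0],[0,0,0,0,0,0],[0,0,0,0,0,0],[0,0,0,0,0,0],[0,0,0,0,0,0]]]'
python3 -c "
from h import *
T=tool();print(T[:3,3],T[:3,2],T[:3,3]+.159*T[:3,2])"
```

```text
time: 3.2
tool_pos: [0.483, 0.3814, 0.2976]
tool_rot: [3.141, 0.002, 1.826]
contact_force: [-0.1, 0.4, -0.1]
opening: 0.0916
time: 3.62
tool_pos: [0.4841, 0.3809, 0.3033]
tool_rot: [3.134, 0.0, 1.825]
contact_force: [-0.7, -0.6, 0.3]
opening: 0.0632
time: 4.03
tool_pos: [0.4838, 0.381, 0.3037]
tool_rot: [3.134, 0.0, 1.825]
contact_force: [-0.0, -0.0, -1.7]
opening: 0.0301
[0.48375402 0.38101735 0.30374212] [ 0.00712607  0.00163626 -0.99997327] [0.48488706 0.38127752 0.14474637]
```

```bash
python3 -m creep '[[[0,0,0,0,0,0],[0,0,0,0,0,0],[0,0,0,0,0,0]]]'
python3 -c "
from h import *
T=tool();print(T[:3,3],T[:3,2],T[:3,3]+.159*T[:3,2])
cv2.imwrite('pics/s2.png',cv2.resize(viewer.read_camera('side')[150:250,160:280],None,fx=4,fy=4))"
```

```text
time: 4.28
tool_pos: [0.4838, 0.381, 0.3032]
tool_rot: [3.135, 0.0, 1.825]
contact_force: [-0.6, 0.0, -0.8]
opening: 0.0245
[0.48375678 0.38100975 0.3032355 ] [ 0.00648737  0.00122065 -0.99997821] [0.48478827 0.38120383 0.14423896]
```

View pics/s2.png

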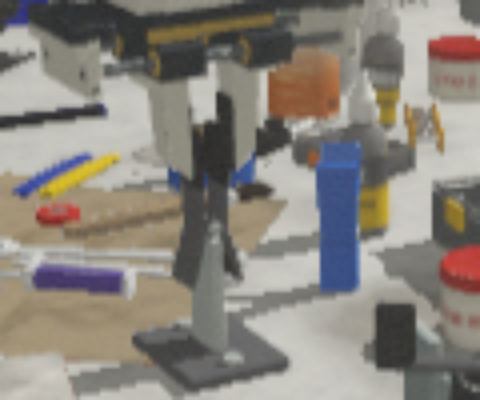

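The side view shows the pads squeezing the handles and the jaws spread clear of the post. Now I lift and carry.

```bash
python3 -m creep '[[[0,0,10,0,0,0],[0,0,15,0,0,0],[0,0,20,0,0,0],[0,0,25,0,0,0],[0,0,20,0,0,0]]]'
python3 -m creep '[[[10,-25,0,0.0,0.0,-2],[15,-33,0,0,0,-2],[15,-33,0,0,0,-2],[15,-33,0,0,0,-1],[13,-30,0,0,0,0]]]'
python3 -m creep '[[[10,-16,0,0,0,0],[0,-5,0,0,0,0],[0,0,0,0,0,0],[0,0,0,0,0,0]]]'
python3 - <<'E'
from h import *
T=tool();print(T[:3,3],T[:3,2],T[:3,3]+.159*T[:3,2])
np.save('w2.npy',cam('wrist')[1])
cv2.imwrite('pics/w2.png',viewer.read_camera('wrist'))
cv2.imwrite('pics/side2.png',viewer.read_camera('side'))
E
```

```text
time: 4.75
tool_pos: [0.4826, 0.3802, 0.3933]
tool_rot: [-3.137, 0.004, 1.825]
contact_force: [0.2, -0.1, 0.4]
opening: 0.0246
time: 5.17
tool_pos: [0.5491, 0.2275, 0.4053]
tool_rot: [3.129, -0.003, 1.709]
contact_force: [0.3, 0.5, -0.4]
opening: 0.0243
time: 5.5
tool_pos: [0.5614, 0.1991, 0.4086]
tool_rot: [3.126, -0.002, 1.701]
contact_force: [0.2, 1.0, -1.0]
opening: 0.0247
[0.56139608 0.19910613 0.40862644] [ 0.01553146  0.00390303 -0.99987176] [0.56386558 0.19972671 0.24964683]
```

View pics/w2.png

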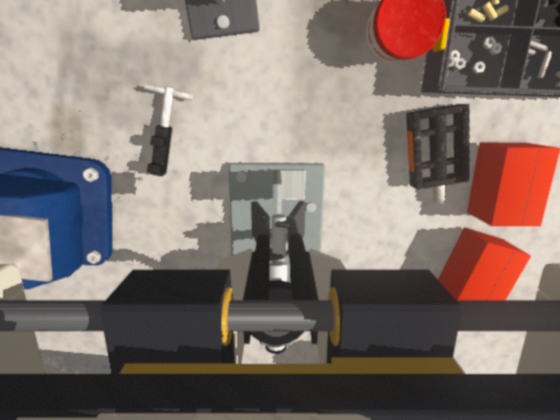

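The wrist view shows the clamp held upright with its jaws open at (262–300, 205–240). The stand base is below it: far edge corners (230,165) and (322,163), edges near vertical, so the yaw is close.

Run:
```python
from h import *
mp=(viewer.camera_model('wrist'),np.load('w2.npy'))
im=cv2.imread('pics/w2.png')
a,b=onz(mp,230,165,.01),onz(mp,322,163,.01); print(a,b,np.linalg.norm(a-b),'yaw',np.arctan2((b-a)[1],(b-a)[0]))
for l in ((230,165,232,250),(322,163,321,250)):
    p,q=onz(mp,*l[:2],.01),onz(mp,*l[2:],.01); e=p-q; print('edge yaw',np.arctan2(-e[0],e[1]))
m=(a+b)/2; t=.125; y=np.array([-np.sin(t),np.cos(t)])
print('edge mid',m,'tab if 24mm in',m[:2]-.024*y)
# same from top view
tp=cam('top'); f=lambda x,y,z: onz(tp,(x+.5)/3.6-.5+195,(y+.5)/3.6-.5+165,z)
n=(f(393,102,.01)+f(425,287,.01))/2; print('top edge mid',n, 'tab-top dist', (n-f(453,178,.085))[:2]@y, 'x off',(n-f(453,178,.085))[:2]@[np.cos(t),np.sin(t)])
print(proj(mp,[.5655,.194,.085]))
cv2.imwrite('pics/c4.png',np.hstack([cv2.resize(im[150:300,210:340],None,fx=3,fy=3,interpolation=cv2.INTER_CUBIC),cv2.resize(cv2.imread('pics/side2.png')[100:250,200:330],None,fx=3,fy=3,interpolation=cv2.INTER_CUBIC)]))
```

```text
[0.50982463 0.2069753  0.01      ] [0.61221871 0.22240275 0.01      ] 0.10354976573662973 yaw 0.14954255212379694
edge yaw 0.10941138301131231
edge yaw 0.15603265140614966
edge mid [0.56102167 0.21468902 0.01      ] tab if 24mm in [0.56401386 0.19087628]
top edge mid [0.56207949 0.21603122 0.01      ] tab-top dist 0.01988397366340719 x off -3.9285019764614005e-05
(np.float64(278.3562165657738), np.float64(200.33309191634407))
```

View pics/c4.png

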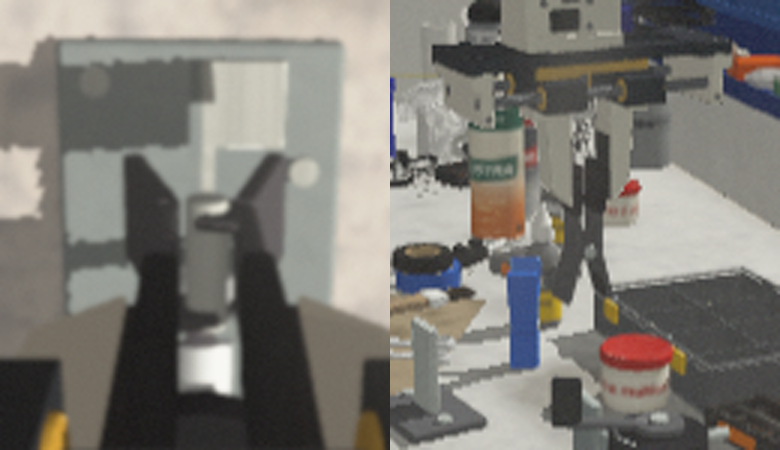

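The crop shows the tab's top edge as the light strip at c4 x≈206, which is full-image column 279. The predicted column was 278.4. It lies between the jaws (centre column 279), and the side view shows the clamp upright with jaws open. Next I correct the tilt and xy, then lower partway.

```bash
python3 -m creep '[[[4,-8,0,-0.2,0.9,-0.2],[0,0,-15,0,0,0],[0,0,-20,0,0,0],[0,0,-10,0,0,0],[0,0,0,0,0,0]]]'
python3 -c "
from h import *
T=tool();print(T[:3,3],T[:3,2],T[:3,3]+.159*T[:3,2],robot.observe()['tool_rot'])"
```

```text
time: 6.02
tool_pos: [0.5639, 0.1956, 0.3635]
tool_rot: [-3.14, -0.001, 1.706]
contact_force: [-0.0, 0.0, -0.5]
opening: 0.0248
[0.56389832 0.19561143 0.36353045] [-1.21811458e-03  6.65111849e-04 -9.99999037e-01] [0.56370464 0.19571719 0.2045306 ] [-3.14047546e+00 -8.23442727e-04  1.70618607e+00]
```

```bash
python3 -m creep '[[[2,-5,0,0,0,-0.6],[0,0,-12,0,0,0],[0,0,-8,0,0,0],[0,0,0,0,0,0]]]'
python3 -c "
from h import *
T=tool();print(T[:3,3],T[:3,2],T[:3,3]+.159*T[:3,2],robot.observe()['tool_rot'])"
```

```text
time: 6.35
tool_pos: [0.5666, 0.191, 0.3449]
tool_rot: [3.141, -0.001, 1.696]
contact_force: [0.0, 0.1, -0.1]
opening: 0.0247
[0.56656916 0.19097981 0.34494397] [ 9.17230135e-05  6.98071088e-04 -9.99999752e-01] [0.56658375 0.19109081 0.18594401] [ 3.14141434e+00 -6.81116165e-04  1.69620525e+00]
```

Aligned. Lowering to TCP z≈0.306 in small steps, watching the force.

```bash
python3 -m creep '[[[-1,0,-10,0,0,0],[0,0,-10,0,0,0],[0,0,-5,0,0,0],[0,0,0,0,0,0]]]'
python3 -m creep '[[[0,0,-6,0,0,0],[0,0,-6,0,0,0],[0,0,0,0,0,0],[0,0,0,0,0,0]]]'
python3 -c "
from h import *
T=tool();print(T[:3,3],T[:3,2],T[:3,3]+.159*T[:3,2],robot.observe()['contact_force'])
a=viewer.read_camera('side')[140:260,200:330];b=viewer.read_camera('wrist')[150:270,210:340]
cv2.imwrite('pics/c5.png',cv2.resize(np.hstack([a,b]),None,fx=3,fy=3,interpolation=cv2.INTER_CUBIC))"
```

```text
time: 6.68
tool_pos: [0.5659, 0.1908, 0.3195]
tool_rot: [3.139, -0.001, 1.696]
contact_force: [0.1, 0.5, -0.5]
opening: 0.0243
time: 7.02
tool_pos: [0.566, 0.1908, 0.3062]
tool_rot: [3.139, -0.001, 1.696]
contact_force: [-0.7, 0.2, -0.3]
opening: 0.0246
[0.56600737 0.1908322  0.30616435] [ 0.00256412  0.0011093  -0.9999961 ] [0.56641507 0.19100858 0.14716497] [-0.74883493  0.22840411 -0.32330843]
```

View pics/c5.png

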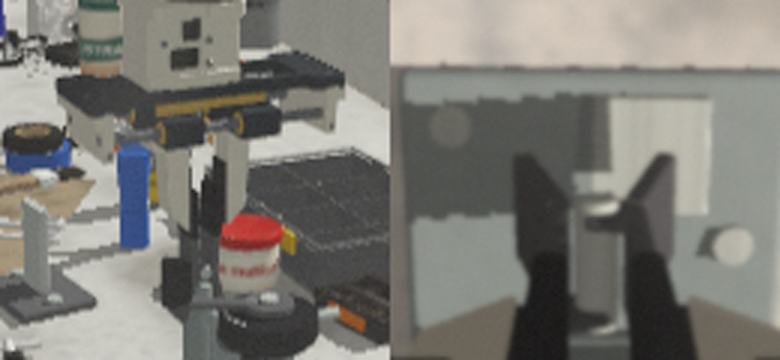

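The wrist crop shows the tab centred between the jaws (593 against 594). The estimated pin height is 15 mm above the tab. Lower 1 mm, then release.

```bash
python3 -m creep '[[[0,0,-1,0,0,0],[0,0,0,0,0,0]]]'
python3 -m creep '[[[0,0,0,0,0,0],[0,0,0,0,0,0],[0,0,0,0,0,0],[0,0,0,0,0,0],[0,0,0,0,0,0]]]' -1
python3 -m creep '[[[0,0,0,0,0,0],[0,0,0,0,0,0],[0,0,0,0,0,0],[0,0,0,0,0,0],[0,0,0,0,0,0]]]'
```

```text
time: 7.28
tool_pos: [0.5661, 0.1909, 0.3058]
tool_rot: [3.138, -0.001, 1.696]
contact_force: [0.4, 0.8, -0.9]
opening: 0.0246
time: 7.7
tool_pos: [0.566, 0.1909, 0.3064]
tool_rot: [3.138, -0.001, 1.696]
contact_force: [-1.1, 0.0, -1.7]
opening: 0.0534
time: 8.12
tool_pos: [0.5663, 0.191, 0.307]
tool_rot: [3.136, -0.001, 1.696]
contact_force: [-0.4, 0.1, 0.4]
opening: 0.0866
```

```bash
python3 -m creep '[[[0,0,10,0,0,0],[0,0,20,0,0,0],[0,0,30,0,0,0],[0,20,25,0,0,0],[0,0,0,0,0,0]]]'
python3 - <<'E'
from h import *
T=tool();print(T[:3,3],T[:3,2],robot.observe()['opening'])
mp=cam('wrist');np.save('w3.npy',mp[1])
w=viewer.read_camera('wrist');s=viewer.read_camera('side');t=viewer.read_camera('top')
for n,i in (('w3',w),('s3',s),('t3',t)): cv2.imwrite(f'pics/{n}.png',i)
a=cv2.resize(w[140:290,210:360],(450,450),interpolation=cv2.INTER_CUBIC)
b=cv2.resize(s[170:290,220:310],(338,450),interpolation=cv2.INTER_CUBIC)
cv2.imwrite('pics/c6.png',np.hstack([a,b]))
print(proj(mp,[.5655,.1935,.156]))
E
```

```text
time: 8.53
tool_pos: [0.5657, 0.2106, 0.3968]
tool_rot: [3.138, -0.001, 1.694]
contact_force: [0.6, -0.3, 1.0]
opening: 0.0916
[0.56570131 0.21064085 0.39681647] [ 0.00291978  0.00165118 -0.99999437] 0.09158544403042705
(np.float64(275.89966325907614), np.float64(247.68202796348356))
```

View pics/c6.png

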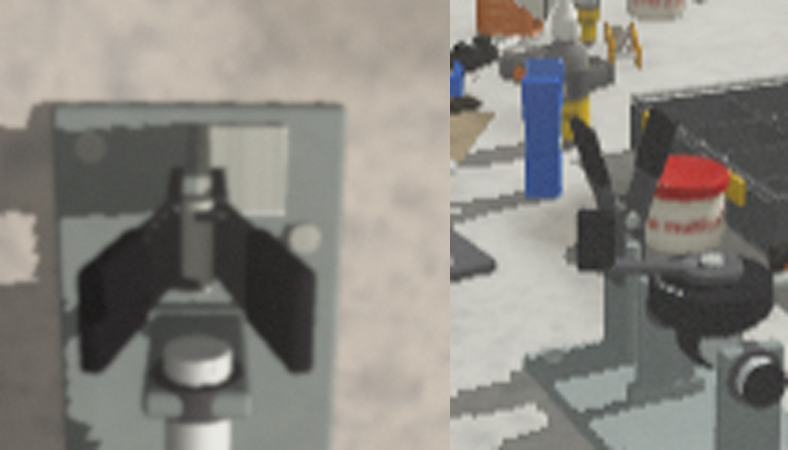

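The clamp is on the tab, upright and square, jaws straddling it with pin just above. Now check its height by triangulation.

Run:
```python
from h import *
mp=(viewer.camera_model('wrist'),np.load('w3.npy')); sp=cam('side')
w=lambda x,y:((x+.5)/3-.5+210,(y+.5)/3-.5+140); s=lambda x,y:((x-450+.5)/3.75-.5+220,(y+.5)/3.75-.5+170)
P=[onz(mp,*w(*p),.158) for p in [(80,272),(82,368),(314,270),(312,372)]]
c=np.mean(P,0);d=P[2]-P[0]+P[3]-P[1];print(c,'yaw',np.arctan2(d[1],d[0]),np.linalg.norm(d)/2)
print('pin -y end',tri(ray(mp,*w(200,289)),ray(sp,*s(632,218))))
print('L top',tri(ray(mp,*w(82,368)),ray(sp,*s(574,122))),'R top',tri(ray(mp,*w(312,372)),ray(sp,*s(676,112))))
# calibration check against parked pin (z .097): handle tops were .156
w1=(viewer.camera_model('wrist'),np.load('w1.npy'))
s0=lambda x,y:((x+.5)/4.2-.5+180,(y+.5)/4.2-.5+170)
print('parked: L',tri(ray(w1,244.8,269.8),ray(sp,*s0(76,52))),'R',tri(ray(w1,321.4,271.6),ray(sp,*s0(172,44))))
```

```text
[0.56494782 0.19503486 0.158     ] yaw 0.11735609096888494 0.05428311698553017
pin -y end (array([0.56678896, 0.18010749, 0.10044657]), np.float64(0.0004399825406422659))
L top (array([0.53641451, 0.18211709, 0.16089062]), np.float64(0.006387523483435582)) R top (array([0.59378594, 0.18594483, 0.15950928]), np.float64(0.0007933257346880569))
parked: L (array([0.45515276, 0.3671068 , 0.15839262]), np.float64(0.007883287703328011)) R (array([0.51077412, 0.37872358, 0.15532677]), np.float64(0.004124799773531522))
```

Pin is about 15.4 mm above the tab top (limits 12–18), yaw 0.117 against the stand's 0.12, so the clamp is well clipped. Next I go above the paddle.

```bash
python3 -m creep '[[[-10,-20,0,0,0,7],[-10,-20,0,0,0,7],[-10,-20,0,0,0,7],[-10,-20,0,0,0,7],[-4,-20,0,0,0,7]]]' 0.1 20
python3 -m creep '[[[0,-5,0,0,0,7],[0,0,0,0,0,7],[0,0,0,0,0,7],[0,0,0,0,0,7],[0,0,0,0,0,0]]]'
python3 - <<'E'
from h import *
tp,sp=cam('top'),cam('side')
f=lambda x,y:((x+.5)/3.6-.5+195,(y+.5)/3.6-.5+165)
s0=lambda x,y:((x+.5)/4.2-.5+180,(y+.5)/4.2-.5+170)
print('paddle tri',tri(ray(tp,*f(645,247)),ray(sp,*s0(332,268))))
T=tool();print(T[:3,3],T[:3,2],T[:3,3]+.16*T[:3,2],robot.observe()['tool_rot'],robot.observe()['opening'])
mp=cam('wrist');np.save('w4.npy',mp[1]);cv2.imwrite('pics/w4.png',viewer.read_camera('wrist'))
print(proj(mp,[.522,.1015,.141]),proj(mp,[.579,.082,.108]))
E
```

```text
time: 9.1
tool_pos: [0.518, 0.1064, 0.3836]
tool_rot: [-3.125, -0.004, 2.32]
contact_force: [0.9, -1.1, -0.1]
opening: 0.0631
time: 9.52
tool_pos: [0.5148, 0.0941, 0.3771]
tool_rot: [-3.115, -0.016, 2.822]
contact_force: [0.8, -0.1, -0.4]
opening: 0.0416
paddle tri (array([0.52250846, 0.10227308, 0.12442728]), np.float64(0.0012769081062442224))
[0.51478108 0.0940924  0.37711615] [-0.02367667 -0.01973479 -0.99952486] [0.51099281 0.09093483 0.21719217] [-3.11541207 -0.01627837  2.821793  ] 0.04156912951534635
(np.float64(303.7034355338544), np.float64(239.469811884403)) (np.float64(299.90343157327516), np.float64(292.31481361667466))
```

View pics/w4.png

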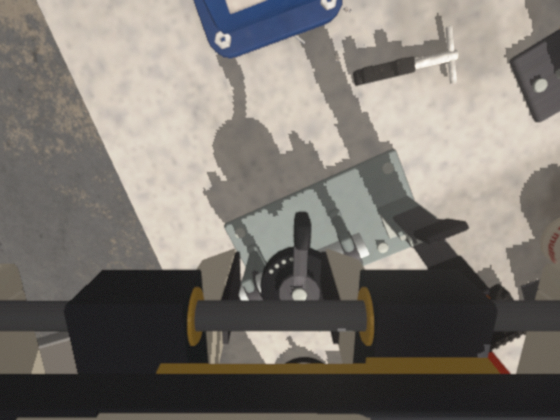

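The wrist view shows the paddle at about (302,228) and the cap at (300,295), against predictions of column 303 and (300,292). The clamp is still on the tab at right, well outside the right finger. Now I square the tool and descend.

```bash
python3 -m creep '[[[7,8,0,1.1,-1.4,-0.5],[0,0,-10,0,0,0],[0,0,-15,0,0,0],[0,0,0,0,0,0]]]'
python3 -c "
from h import *
T=tool();print(T[:3,3],T[:3,2],T[:3,3]+.159*T[:3,2],robot.observe()['tool_rot'])"
```

```text
time: 9.9
tool_pos: [0.5224, 0.1029, 0.3488]
tool_rot: [3.139, 0.0, 2.793]
contact_force: [-1.1, 0.3, -1.6]
opening: 0.041
[0.5223684  0.10292217 0.3488293 ] [ 0.00138752  0.00255243 -0.99999578] [0.52258902 0.103328   0.18982997] [3.13871996e+00 4.33339774e-04 2.79338984e+00]
```

```bash
python3 -m creep '[[[0,-1,-20,0,0,0.5],[0,0,-20,0,0,0],[0,0,-15,0,0,0],[0,0,-4,0,0,0],[0,0,0,0,0,0]]]'
python3 -m creep '[[[0,0,0,0,0,0],[0,0,0,0,0,0],[0,0,0,0,0,0],[0,0,0,0,0,0],[0,0,0,0,0,0]]]' 1 20
python3 -m creep '[[[0,0,0,0,0,0],[0,0,0,0,0,0]]]'
python3 -c "
from h import *
T=tool();print(T[:3,3],T[:3,2],T[:3,3]+.159*T[:3,2],robot.observe()['tool_rot'])"
```

```text
time: 10.32
tool_pos: [0.5225, 0.1029, 0.2868]
tool_rot: [3.138, -0.0, 2.795]
contact_force: [-0.5, -0.3, -0.4]
opening: 0.0416
time: 10.73
tool_pos: [0.523, 0.1022, 0.2896]
tool_rot: [3.14, 0.003, 2.795]
contact_force: [-3.4, -20.1, -3.5]
opening: 0.0126
time: 10.9
tool_pos: [0.5227, 0.1012, 0.2896]
tool_rot: [-3.14, 0.003, 2.796]
contact_force: [2.1, 2.4, -4.8]
opening: 0.0112
[0.52271492 0.10120287 0.28962612] [ 0.00229232 -0.00199731 -0.99999538] [0.5230794  0.1008853  0.13062686] [-3.14049121e+00  2.83387116e-03  2.79556088e+00]
```

Paddle gripped (opening 11.2 mm, paddle 11 mm thick) at radius 59 mm and angle 2.81, as predicted for rest. Now move click by click along the arc.

```bash
cat > lev.py <<'E'
from h import *
s=robot.observe();T=tool();g=(T[:3,3]+.159*T[:3,2])
v=g[:2]-[.579,.082];print('g',g.round(4),'z',T[:3,2].round(4),'r',np.hypot(*v).round(4),'theta',round(np.arctan2(v[1],v[0])%(2*np.pi)-2.813,3),'dyaw',round(s['tool_rot'][2]%(2*np.pi)-2.796,3),'F',s['contact_force'].round(1),'op',s['opening'].round(4))
E
python3 lev.py
python3 -m creep '[[[-1,-4.5,0,0,0,4.6],[-1,-4.7,0,0,0,4.6]]]' - 30; python3 lev.py
python3 -m creep '[[[-1,-4.7,0,0,0,4.6],[0,0,0,0,0,0]]]'; python3 lev.py
```

```text
time: 11.07
tool_pos: [0.5206, 0.0931, 0.2895]
tool_rot: [3.14, 0.002, 2.958]
contact_force: [0.2, -2.1, -2.9]
opening: 0.0108
time: 11.23
tool_pos: [0.5197, 0.0877, 0.2896]
tool_rot: [3.14, 0.003, 3.044]
contact_force: [0.3, 1.3, -3.8]
opening: 0.0108Traceback (most recent call last):
  File "lev.py", line 3, in <module>
    v=g[:2]-[.579,.082];print('g',g.round(4),'z',T[:3,2].round(4),'r',np.hypot(*v).round(4),'theta',round(np.arctan2(v[1],v[0])%(2*np.pi)-2.813,3),'dyaw',round(s['tool_rot'][2]%(2*np.pi)-2.796,3),'F',s['contact_force'].round(1),'op',s['opening'].round(4))
                                                                                                                                                                                                                                         ^^^^^^^^^^^^^^^^^^
AttributeError: 'float' object has no attribute 'round'
Traceback (most recent call last):
  File "lev.py", line 3, in <module>
    v=g[:2]-[.579,.082];print('g',g.round(4),'z',T[:3,2].round(4),'r',np.hypot(*v).round(4),'theta',round(np.arctan2(v[1],v[0])%(2*np.pi)-2.
[... 359 characters left out ...]
^^^^^^^^
AttributeError: 'float' object has no attribute 'round'
Traceback (most recent call last):
  File "lev.py", line 3, in <module>
    v=g[:2]-[.579,.082];print('g',g.round(4),'z',T[:3,2].round(4),'r',np.hypot(*v).round(4),'theta',round(np.arctan2(v[1],v[0])%(2*np.pi)-2.813,3),'dyaw',round(s['tool_rot'][2]%(2*np.pi)-2.796,3),'F',s['contact_force'].round(1),'op',s['opening'].round(4))
                                                                                                                                                                                                                                         ^^^^^^^^^^^^^^^^^^
AttributeError: 'float' object has no attribute 'round'
```

```bash
sed -i "s/s\['opening'\].round(4)/s['opening']/" lev.py
python3 lev.py
python3 -m creep '[[[0,-4.7,0,0,0,4.5],[0.2,-4.7,0,0,0,4.5]]]'; python3 lev.py
python3 -m creep '[[[0.3,-4.5,0,0,0,4.5],[0,0,0,0,0,0]]]'; python3 lev.py
```

```text
g [0.5202 0.0879 0.1306] z [ 0.0031  0.0013 -1.    ] r 0.0591 theta 0.228 dyaw 0.248 F [ 0.3  1.3 -3.8] op 0.010823354543653452
time: 11.4
tool_pos: [0.5197, 0.079, 0.2895]
tool_rot: [3.138, 0.002, -3.085]
contact_force: [-0.5, -1.7, -3.2]
opening: 0.0109
g [0.52   0.0796 0.1305] z [ 0.0019  0.0034 -1.    ] r 0.0591 theta 0.37 dyaw 0.402 F [-0.5 -1.7 -3.2] op 0.010896569828588562
time: 11.57
tool_pos: [0.5201, 0.0741, 0.2896]
tool_rot: [3.138, 0.002, -3.007]
contact_force: [-0.4, -1.0, -3.1]
opening: 0.0109
g [0.5204 0.0746 0.1306] z [ 0.0018  0.0035 -1.    ] r 0.0591 theta 0.454 dyaw 0.481 F [-0.4 -1.  -3.1] op 0.0109063434174228
```

```bash
python3 -m creep '[[[0.8,-4.8,0,0,0,4.4],[1.2,-4.8,0,0,0,4.4]]]'; python3 lev.py
python3 -m creep '[[[1.2,-3.5,0,0,0,3.5],[0,0,0,0,0,0]]]'; python3 lev.py
```

```text
time: 11.73
tool_pos: [0.5219, 0.0657, 0.2895]
tool_rot: [3.136, 0.002, -2.86]
contact_force: [0.2, -1.1, -3.0]
opening: 0.0106
g [0.522  0.0667 0.1305] z [ 6.0e-04  6.1e-03 -1.0e+00] r 0.059 theta 0.591 dyaw 0.628 F [ 0.2 -1.1 -3. ] op 0.010556103821215973
time: 11.9
tool_pos: [0.5231, 0.0623, 0.2895]
tool_rot: [3.135, 0.002, -2.802]
contact_force: [0.5, -0.8, -3.0]
opening: 0.0109
g [0.5231 0.0633 0.1305] z [-3.0e-04  6.4e-03 -1.0e+00] r 0.059 theta 0.651 dyaw 0.685 F [ 0.5 -0.8 -3. ] op 0.010921149281339873
```

```bash
python3 -m creep '[[[1,-3,0,0,0,3],[0,0,0,0,0,0],[0,0,0,0,0,0]]]'; python3 lev.py
python3 - <<'E'
from h import *
sp,tp=cam('side'),cam('top')
for n in('side','top','wrist'): cv2.imwrite(f'pics/{n}9.png',viewer.read_camera(n))
# dark paddle visible in side view?
a=cv2.imread('pics/side9.png'); 
for th in (.48,.72,.96):
    t=2.813+th; print(th,proj(sp,[.579+.06*np.cos(t),.082+.06*np.sin(t),.126]), proj(tp,[.579+.06*np.cos(t),.082+.06*np.sin(t),.126]))
# clamp unchanged? compare the side crop before/after
b=cv2.imread('pics/s3.png'); d=cv2.absdiff(a,b)[195:240,250:285].max(2); print('clamp-region diff',(d>40).sum(),d.shape)
E
```

```text
time: 12.15
tool_pos: [0.524, 0.0602, 0.2895]
tool_rot: [3.135, 0.002, -2.764]
contact_force: [-0.5, -1.6, -2.7]
opening: 0.011
g [0.5238 0.0613 0.1305] z [-9.0e-04  6.8e-03 -1.0e+00] r 0.0589 theta 0.688 dyaw 0.724 F [-0.5 -1.6 -2.7] op 0.011033016791919103
0.48 (np.float64(262.07767916024943), np.float64(238.6102008295328)) (np.float64(389.79906702373154), np.float64(234.61777471260768))
0.72 (np.float64(266.25741243526426), np.float64(241.21426783718763)) (np.float64(397.17484723570357), np.float64(232.31425008471817))
0.96 (np.float64(271.96161001665973), np.float64(243.39442640895575)) (np.float64(403.7479597316666), np.float64(228.31406271235429))
clamp-region diff 780 (45, 35)
```

```bash
python3 lev.py
python3 - <<'E'
from h import *
mp=cam('wrist'); im=viewer.read_camera('wrist'); p=proj(mp,[.579,.082,.108]); print('pred cap',p)
def blob(im,p,mp,name):
    g=im.min(2).astype(int); x,y=int(p[0]),int(p[1]); r=40
    sub=g[max(0,y-r):y+r,x-r:x+r]
    for th in (150,180):
        n,l,s,c=cv2.connectedComponentsWithStats((sub>th).astype(np.uint8))
        for k in range(1,n):
            if s[k,4]>12:
                u,v=c[k]+[x-r,max(0,y-r)]; print(name,th,s[k].tolist(),round(u,1),round(v,1),onz(mp,u,v,.108).round(4))
blob(im,p,mp,'w now')
m4=(mp[0],np.load('w4.npy')); blob(cv2.imread('pics/w4.png'),proj(m4,[.579,.082,.108]),m4,'w4')
tp=cam('top'); blob(cv2.imread('pics/top0.png'),proj(tp,[.579,.082,.108]),tp,'top0')
E
```

```text
g [0.5239 0.0612 0.1306] z [-7.0e-04  6.7e-03 -1.0e+00] r 0.0589 theta 0.69 dyaw 0.726 F [ 0.5 -1.8 -3.5] op 0.011003987593063692
pred cap (np.float64(279.03386487840464), np.float64(356.9245434597068))
w now 150 [30, 40, 20, 8, 131] 278.8 359.8 [0.581  0.0826 0.108 ]
w now 180 [31, 40, 18, 8, 99] 278.6 359.8 [0.581  0.0825 0.108 ]
w4 150 [4, 0, 12, 7, 48] 267.5 254.1 [0.5382 0.0675 0.108 ]
w4 150 [34, 38, 14, 10, 118] 299.3 294.7 [0.581  0.0809 0.108 ]
w4 180 [35, 39, 12, 8, 81] 299.5 294.9 [0.5812 0.081  0.108 ]
top0 150 [0, 0, 80, 80, 2390] 390.0 186.3 [0.6118 0.0644 0.108 ]
top0 150 [50, 21, 5, 4, 15] 392.9 185.5 [0.6131 0.059  0.108 ]
top0 150 [38, 39, 6, 4, 19] 381.6 203.5 [0.5795 0.0819 0.108 ]
top0 150 [14, 40, 8, 8, 53] 358.7 206.1 [0.5758 0.1254 0.108 ]
top0 150 [3, 42, 5, 7, 27] 346.4 208.0 [0.5729 0.1489 0.108 ]
top0 180 [63, 34, 4, 5, 15] 405.6 199.0 [0.5868 0.0361 0.108 ]
top0 180 [14, 40, 8, 6, 35] 358.4 205.9 [0.5762 0.126  0.108 ]
top0 180 [3, 43, 5, 5, 19] 346.4 207.9 [0.5731 0.1489 0.108 ]
```

Cross-check: the position estimate gives 0.67–0.69 and the pad yaw 0.71–0.73. Both are in the third notch, slightly on the low side, so I nudge 1 mm on and settle.

```bash
python3 -m creep '[[[0.4,-1.3,0,0,0,1],[0,0,0,0,0,0],[0,0,0,0,0,0]]]'; python3 lev.py
python3 - <<'E'
from h import *
# clamp check: blob of handles in the top view, before vs now
for n in ('t3','top9'):
    i=cv2.imread(f'pics/{n}.png'); print(n, i[195:225,300:345].mean())
E
```

```text
time: 12.6
tool_pos: [0.5243, 0.0592, 0.2896]
tool_rot: [3.134, 0.002, -2.744]
contact_force: [0.1, -1.5, -3.2]
opening: 0.011
g [0.5242 0.0604 0.1306] z [-0.001   0.0075 -1.    ] r 0.0589 theta 0.703 dyaw 0.744 F [ 0.1 -1.5 -3.2] op 0.010987656405361113
t3 74.50074074074074
top9 107.8153086419753
```

Run:
```python
from h import *
a,b=cv2.imread('pics/s3.png'),cv2.imread('pics/side9.png')
for n,(v0,v1,u0,u1) in dict(Rtop=(197,212,268,284),Ltop=(200,215,250,262),pin=(222,234,262,274)).items():
    t=a[v0:v1,u0:u1]; r=cv2.matchTemplate(b[v0-12:v1+12,u0-12:u1+12],t,cv2.TM_CCOEFF_NORMED); _,m,_,l=cv2.minMaxLoc(r); print(n,round(m,3),'shift',l[0]-12,l[1]-12)
```

```text
Rtop 0.369 shift 12 4
Ltop 0.466 shift -8 -12
pin 0.509 shift -2 -1
```

Run:
```python
from h import *
tp=cam('top'); im=viewer.read_camera('top')
for q in ([.538,.191,.158],[.592,.198,.158],[.565,.194,.1]): print(np.round(proj(tp,q),1))
g=im.max(2); sub=g[185:240,290:350]
n,l,s,c=cv2.connectedComponentsWithStats((sub<60).astype(np.uint8))
for k in range(1,n):
    if s[k,4]>15: print(s[k].tolist(),(c[k]+[290,185]).round(1))
for row in sub[::2, ::2]: print(''.join('#' if v<60 else '+' if v<110 else '.' for v in row))
```

```text
[327.1 225.5]
[322.1 195.6]
[322.3 213.2]
[25, 10, 15, 18, 203] [321.8 202.6]
[22, 28, 22, 14, 170] [323.6 220.5]
..............................
..............................
..............................
..............................
..............................
...............++###..........
.............#######..........
.............#######+.........
.............#######..........
.............#######.........+
.............######+..........
.............######...........
.............######........+..
............+##+++++.......+..
..............+++++#.......+..
...........+.+++++##+.......++
...........#+#######........+#
...........+#########.......+#
...........+++########......+.
...........+++########.......+
...........++++#####++.......+
...........+++++++++.........+
............++++++++.........+
............+++++++++.........
............+++++++++........+
.............++++++++........+
.............++++++++.........
.............++++++++......+++
```

The top view shows both handles where expected, outer ends near rows 195 and 226, symmetric about the pin at (322,213). The clamp is undisturbed, so I'm handing in.

```bash
python3 lev.py; python3 -c "
from cell import robot
print(robot.hand_in())"
```

```text
g [0.5242 0.0604 0.1306] z [-9.0e-04  7.5e-03 -1.0e+00] r 0.0589 theta 0.704 dyaw 0.744 F [-0.3 -0.4 -3.5] op 0.010772579491384418
the job is handed in; nothing more can be done
None
```

I clipped the dark clamp onto the stand's tab and let go of it. I then pinched the thumb lever, pushed it from rest to the third click, and handed in at about 12.7 s with the fingers still holding it.

**Clamp:** after release the pin measured about 15.4 mm above the tab top (12–18 wanted). Its yaw was 0.117, against about 0.12 for the stand. A last top-view mask still found both handles where they should be.

**Lever:** the two angle readings disagree slightly: 0.70 rad from the gripper position and 0.74 rad from the pad yaw. The third notch is at 0.72 and the fourth at 0.96, so both put it in the third.

**What did not check out cleanly:**
- The side-view template check of the clamp failed, most likely because the gripper was in the way, so I relied on the top view.
- The wrist force stayed near zero during the pushes, so I counted clicks by geometry rather than by feel.
- A brief 20 N sideways reading appeared as the fingers closed on the paddle, below the 40 N limit.
- I did not check the loose bystanders in a final picture; the planned path kept the arm clear of them.

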